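Seat the rosettes along the pencilled curve

ROBOT

A 6-joint arm with a two-finger parallel gripper is mounted at the origin on the work surface. World frame = base frame: x ahead of the robot, y to its left, z up, the work surface at z = 0. Lengths are in m, angles in rad, forces in N, time in s.
With the tool pointing down it reaches from about 0.35 to 0.85 m from the base axis. Payload 8.1 kg.
Tool frame: the origin (TCP) lies on the centre line of the jaws, within the pads' length; the fingertips stand 17 mm ahead of it and the grasp point (between the pads) lies 2 mm behind it (robot.tip_reach is the z of the fingertips in the tool frame, in m); z points along the fingers, y is the direction in which the jaws open and shut (so a half turn about z gives the same grasp; the last joint's range is limited). The gripper opens to 93 mm and grips with 3 to 60 N. Pads are 15 mm wide; open, the fingers measure 128 mm over their backs; the gripper's body (75 mm by 188 mm) begins 65 mm behind the grasp point.
Start: joints at [1.252, 0.13, 1.488, -0, 1.523, -0.085], TCP at [0.139, 0.584, 0.236] pointing down, gripper open.
Joint ranges: [-2.96, 2.96], [-0.89, 2.26], [0.02, 2.5], [-1.34, 4.48], [0, 2.73], [-2.66, 2.66]. Speed limits (rad/s): [2.39, 2.39, 2.79, 3.14, 3.14, 3.14].

INTERFACE

Orientations are given as a rotation vector (axis times angle).
In Python, from plant import robot, read_camera, ticket gives the robot as it stands.
- The arm moves only by the tool arm_command, never from a script. Its argument "rows" is a list of rows, each a list of 7 numbers: the shift along the world's x, y, z each as a share of 0.8 m, from -1 to 1, then the turn, a rotation vector about the world's x, y, z each as a share of 30 degrees, from -1 to 1, then the closure, from 0 (fully open) to 1 (shut). A call has 1 to 12 rows; each row is the pose to reach, as a shift and turn from the pose measured when the call began; what a row does not reach only later rows make up. A row lasts 1/12 s, in which the tool goes at most 41.7 mm and 7.16 degrees, less where a joint would pass 70% of its speed; a pose out of reach is approached as far as the arm can. A call with a number of a shift or a turn outside -1 to 1 is refused whole. A call with a gripper value outside its range is refused whole. The fingers move at their own pace and stop on an object; "grip_force" is the grip in N (left out, the last holds). Time passes only in rows, so rows that repeat a pose let the fingers close. It gives the time, the measured TCP pose, the force and the opening at its end, in the units of the state.
- robot.read_state(): the state, without advancing time (a new reading comes with each control period).
- read_camera(name): name is "scene" or "top" or "wrist"; returns a dict with "frame" (384x512x3 uint8, red, green, blue), "camera_matrix" (3x3 intrinsics, pixels), "dist_coeffs" ([k1, k2, p1, p2, k3] as OpenCV has them; the pictures are not rectified), "cam_to_world" (4x4, takes a point from camera to world coordinates). Camera axes: x right, y up, looking along -z (the intrinsics and any distortion apply to the point x, -y, -z); pixel columns grow to the right and rows downward; lengths in m; the calibration is good to about 2 mm. A picture is of the moment at which its call begins. There is no depth.
- ticket.close_job(): hands the job in, once; it reports no verdict.
The state is a dict: "t": time; "q": joint angles; "dq": joint speeds; "joint_torque": joint torques, N m; "tool_pos": TCP position; "orientation": TCP orientation; "force": force on the tool from outside, world axes, zero at the start; "wrist_torque": the same for the moment, N m; "opening": finger opening in m.
Only numpy, scipy, OpenCV 4.12 (cv2) and the standard library are available. Lean on these libraries where they do the work, as an engineer would, in place of code of your own. Each camera call takes 0.05 s, during which the arm holds its last target.

TASK

The five carved rosettes glued along the S-shaped pencil line on the white panel still stand a little proud. Starting at the rosette beside the carved leaf, follow the line with a fingertip to its other end, easing off between rosettes and gently pressing each one down in turn until it is fully home in its recess. Pick nothing up and leave the loose things on and around the panel where they are.

Things in the scene. Friction and masses are not known exactly. Their poses are not given: they have to be found in the camera images.
- panel: white panel 180 x 310 x 12 mm, frame 10 mm wide rising 3 mm above the white face. Origin at the centre of its underside, 20 mm above the table; x along the short side away from the robot, y along the long side, z up; white face at z = +12 mm. Under a push the whole panel sinks straight down into the foam, not tilting, up to 12 mm at about 1.5 N per mm, and springs back
- cushion: dark foam cushion 200 x 330 x 20 mm under the panel, fixed to the table, axes as the panel's; origin at the centre of its underside
- leaf (a point): middle of the three-lobed carved wooden leaf fixed on the panel's face (about 50 mm wide, 4 mm high), which marks the end where the row of five rosettes begins; at x = 0, y = +133 mm of the panel's frame, level with its top
- crown1 (a point): top centre of the first rosette, next to the carved leaf: a round carved wooden boss 40 mm across, a shallow cone falling 7 mm from centre to rim, at x = 0, y = 96 mm of the panel's frame; the top stands 7 mm above the white face when the joint reads 0 and 3 mm when home. Sinks with the rosette and the panel
- rosette1 (a joint): how far the first rosette, next to the carved leaf is pressed into its recess, m: 0 fully proud, 0.004 fully home (a hard stop); starts between 0 and 0.001; moves under about 1 N and stays where it is left. Shoved sideways at its rim by a low fingertip it can bind instead of sinking: come onto it from above
- crown2 (a point): top centre of the second rosette: a round carved wooden boss 40 mm across, a shallow cone falling 7 mm from centre to rim, at x = 28, y = 48 mm of the panel's frame; the top stands 7 mm above the white face when the joint reads 0 and 3 mm when home. Sinks with the rosette and the panel
- rosette2 (a joint): how far the second rosette is pressed into its recess, m: 0 fully proud, 0.004 fully home (a hard stop); starts between 0 and 0.001; moves under about 1 N and stays where it is left. Shoved sideways at its rim by a low fingertip it can bind instead of sinking: come onto it from above
- crown3 (a point): top centre of the third (middle) rosette: a round carved wooden boss 40 mm across, a shallow cone falling 7 mm from centre to rim, at x = 0, y = 0 mm of the panel's frame; the top stands 7 mm above the white face when the joint reads 0 and 3 mm when home. Sinks with the rosette and the panel
- rosette3 (a joint): how far the third (middle) rosette is pressed into its recess, m: 0 fully proud, 0.004 fully home (a hard stop); starts between 0 and 0.001; moves under about 1 N and stays where it is left. Shoved sideways at its rim by a low fingertip it can bind instead of sinking: come onto it from above
- crown4 (a point): top centre of the fourth rosette: a round carved wooden boss 40 mm across, a shallow cone falling 7 mm from centre to rim, at x = -28, y = -48 mm of the panel's frame; the top stands 7 mm above the white face when the joint reads 0 and 3 mm when home. Sinks with the rosette and the panel
- rosette4 (a joint): how far the fourth rosette is pressed into its recess, m: 0 fully proud, 0.004 fully home (a hard stop); starts between 0 and 0.001; moves under about 1 N and stays where it is left. Shoved sideways at its rim by a low fingertip it can bind instead of sinking: come onto it from above
- crown5 (a point): top centre of the fifth and last rosette, farthest from the leaf: a round carved wooden boss 40 mm across, a shallow cone falling 7 mm from centre to rim, at x = 0, y = -96 mm of the panel's frame; the top stands 7 mm above the white face when the joint reads 0 and 3 mm when home. Sinks with the rosette and the panel
- rosette5 (a joint): how far the fifth and last rosette, farthest from the leaf is pressed into its recess, m: 0 fully proud, 0.004 fully home (a hard stop); starts between 0 and 0.001; moves under about 1 N and stays where it is left. Shoved sideways at its rim by a low fingertip it can bind instead of sinking: come onto it from above
- plug: loose upright turned wooden plug, 24 mm across, 22 mm tall, standing on the panel in one hollow of the curve; origin at the centre of its underside
- offcut: loose wooden offcut 22 x 45 x 18 mm lying on the panel in the other hollow of the curve; origin at the centre of its underside
- gouge: loose carving gouge, 200 mm long and 21 mm thick, lying on the table beside the cushion's edge nearest the robot; origin at its middle on the table
- block: loose wooden block 50 x 110 x 35 mm on the table; origin at the centre of its underside
- glue: loose white glue bottle, 56 mm across, 140 mm tall; origin at the centre of its underside
- mug: loose white mug, 80 mm across, 90 mm tall; origin at the centre of its underside
- stone: loose grey sharpening stone 60 x 160 x 22 mm on the table; origin at the centre of its underside

How it is judged:
By the outcome, as a careful person would: the job done as asked, in the order asked, and still so for the second after the job is handed in, with the robot touching nothing.
It also fails if it takes over 42 s, if anything falls off the work surface, if the arm or the gripper's body presses on something with over 40 N, if the wrist force passes 120 N, or if a joint passes its speed limit or range.

## Working session

There is one attempt and no reset: what is moved stays moved. The work goes in short steps, Python scripts to look and compute and a tool call to move; the robot and the scene stay as the last step left them, time stands still between calls to the robot, and variables do not carry over. Pictures are saved under pics/ and viewed, and the job is handed in when it is done.

Besides the shell and the picture viewer there is one more tool, called after "Emit:" as name(argument=value, ...), one argument or row to a line, values as JSON. arm_command: Moves the arm, as the interface text tells. Shift numbers are shares of 0.8 m and turn numbers shares of 30 degrees, none past 1 either way. Its arguments: {"type":"object","properties":{"rows":{"type":"array","items":{"type":"array","items":{"type":"number","minimum":-1,"maximum":1}}},"grip_force":{"type":"number"}},"required":["rows"]}

```bash
mkdir -p pics; ls; python3 - <<'E'
from plant import robot, read_camera
import cv2
for n in ("top","scene"):
    c=read_camera(n); cv2.imwrite(f"pics/{n}0.png",cv2.resize(c["frame"][:,:,::-1],(800,600)))
    print(n,c["camera_matrix"].tolist(),c["dist_coeffs"],c["cam_to_world"].tolist())
print(robot.read_state(), robot.tip_reach)
E
```

```text
pics
top [[481.516545425511, 0.0, 253.71230667770962], [0.0, 481.516545425511, 191.73835397556533], [0.0, 0.0, 1.0]] [0.01306879 0.         0.         0.         0.        ] [[0.019229704878703596, 0.9959526716008799, -0.08779803176238009, 0.41227407218182777], [-0.9997895701888134, 0.01852748589705771, -0.008806111968512104, -0.023405610637296816], [-0.0071437939461891945, 0.08794889537341707, 0.9960993715541889, 1.3739691793665607], [0.0, 0.0, 0.0, 1.0]]
scene [[493.5646270447289, 0.0, 255.59633785051767], [0.0, 493.5646270447289, 194.72277693797832], [0.0, 0.0, 1.0]] [0.05728088 0.         0.         0.         0.        ] [[0.31632059075983565, -0.7359149102722167, 0.5986405672023772, 1.3703717564468683], [0.9485603804612279, 0.25414808431361724, -0.18879077270610656, -0.25095451418921133], [-0.013209408790664462, 0.6275651329374137, 0.7784519994454683, 1.145124949853522], [0.0, 0.0, 0.0, 1.0]]
{'t': 0.1, 'q': array([ 1.25157667e+00,  1.31043358e-01,  1.48916182e+00, -3.53432828e-05,
        1.52300585e+00, -8.54009051e-02]), 'dq': array([-1.47991352e-04, -1.96575174e-03, -2.29907150e-03,  4.92922282e-04,
       -2.34207263e-03,  1.43475518e-05]), 'joint_torque': array([ 1.32596317e-03, -5.61342251e+01, -4.93099737e+01,  7.71029131e-02,
        2.92755465e-02, -1.11189902e-04]), 'tool_pos': array([0.1388558 , 0.58321593, 0.23472228]), 'orientation': array([-3.66408855e-01, -3.11985847e+00,  2.50120792e-03]), 'force': array([ 0.28149215, -0.22820142, -1.13858675]), 'wrist_torque': array([ 0.02197392, -0.02880553,  0.00745976]), 'opening': 0.09277526709491407} 0.017
```

View pics/top0.png

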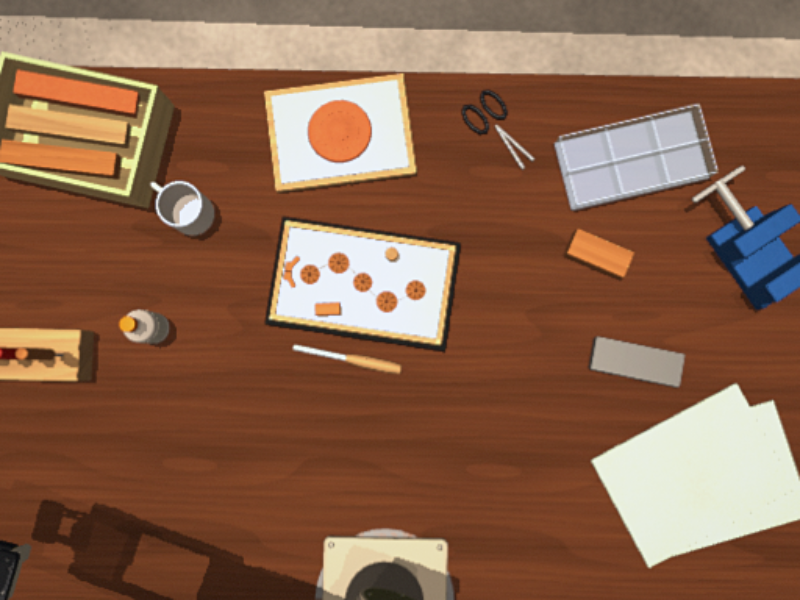

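View pics/scene0.png

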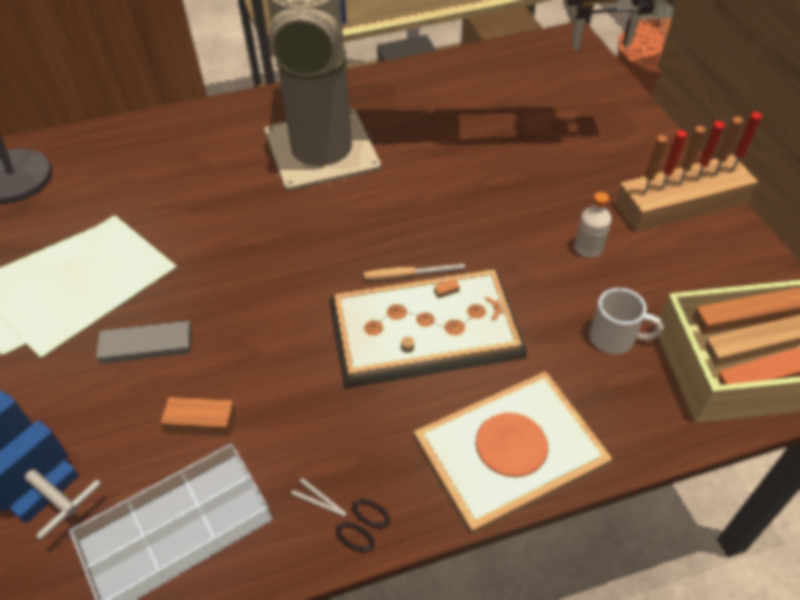

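The top view shows the leaf at the left (290,271) and rosettes 1 to 5 at (310,274), (339,262), (362,282), (386,301) and (416,290). The plug is at (391,254) and the offcut at (328,309). I'll fit the panel pose from both cameras.

```bash
cat > h.py <<'E'
import numpy as np, cv2
def proj(c,P):
    T=np.linalg.inv(c["cam_to_world"]); p=(T[:3,:3]@np.asarray(P,float).T).T+T[:3,3]
    p=p*[1,-1,-1]
    return cv2.projectPoints(p.reshape(-1,1,3),np.zeros(3),np.zeros(3),c["camera_matrix"],np.array(c["dist_coeffs"]))[0].reshape(-1,2)
L=np.array([[0,96],[28,48],[0,0],[-28,-48],[0,-96]])/1e3
def pts(x,y,a,L=L,z=0.0355):
    R=np.array([[np.cos(a),-np.sin(a)],[np.sin(a),np.cos(a)]])
    p=L@R.T+[x,y]; return np.c_[p,np.full(len(p),z)]
E
python3 - <<'E'
from h import *
from plant import read_camera
from scipy.optimize import least_squares
g={"top":[(310,274),(339,262),(362,282),(386,301),(416,290)],"scene":[(476,311),(455,327),(426,319),(397,312),(374,327)]}
C={};M={}
for n in g:
    c=read_camera(n);C[n]=c
    hsv=cv2.cvtColor(c["frame"],cv2.COLOR_RGB2HSV)
    m=(hsv[...,1]>75).astype(np.uint8)
    k,lab,st,cen=cv2.connectedComponentsWithStats(m)
    out=[]
    for p in g[n]:
        p=np.array(p)*.64
        d=np.linalg.norm(cen-p,axis=1); i=d.argmin(); out.append(cen[i]); print(n,p,cen[i],st[i,4],st[i,2:4])
    M[n]=np.array(out)
    v=cv2.cvtColor(m*255,cv2.COLOR_GRAY2BGR)
for use in (["top"],["scene"],["top","scene"]):
    f=lambda v:np.concatenate([(proj(C[n],pts(*v))-M[n]).ravel() for n in use])
    r=least_squares(f,[.4,0,-.1]); print(use,r.x,np.round(r.fun,2)); 
x=r.x; print(pts(*x))
# also fitted z
f=lambda v:np.concatenate([(proj(C[n],pts(*v[:3],z=v[3]))-M[n]).ravel() for n in C])
print(least_squares(f,[*x,.035]).x)
c=C["top"];u=c["frame"][120:240,150:310,::-1].copy();u=cv2.resize(u,None,fx=5,fy=5,interpolation=cv2.INTER_CUBIC)
cr=np.array([[.09,.155],[.09,-.155],[-.09,-.155],[-.09,.155]])
for p in list(proj(c,pts(*x)))+list(proj(c,pts(*x,L=cr,z=.035))):
    q=((p-[150,120]+.5)*5).astype(int); cv2.drawMarker(u,tuple(map(int,q)),(255,0,0),0,14,1)
cv2.imwrite("pics/fit.png",u)
E
```

```text
top [198.4  175.36] [197.93333333 175.21666667] 120 [13 12]
top [216.96 167.68] [216.30656934 167.91240876] 137 [14 13]
top [231.68 180.48] [231.76785714 180.33035714] 112 [12 12]
top [247.04 192.64] [247.04411765 192.72058824] 136 [13 13]
top [266.24 185.6 ] [265.54545455 185.40495868] 121 [12 12]
scene [304.64 199.04] [304.52173913 198.93478261] 92 [12  9]
scene [291.2  209.28] [290.6146789  209.29357798] 109 [14 10]
scene [272.64 204.16] [271.89411765 204.04705882] 85 [12  9]
scene [254.08 199.68] [253.4245283  199.28301887] 106 [14 10]
scene [239.36 209.28] [238.65346535 209.53465347] 101 [12 10]
['top'] [ 0.56121179  0.05064742 -0.13224559] [-0.1  -0.03  0.02  0.02 -0.08 -0.03  0.08  0.01  0.08  0.03]
['scene'] [ 0.5648977   0.05089981 -0.13159349] [ 0.15 -0.03 -0.01 -0.09 -0.04  0.13 -0.   -0.03 -0.09  0.01]
['top', 'scene'] [ 0.56267409  0.05091064 -0.13217984] [-0.18 -0.55 -0.06 -0.5  -0.16 -0.55 -0.   -0.51 -0.   -0.5  -0.13 -0.59
 -0.29 -0.68 -0.3  -0.45 -0.24 -0.62 -0.33 -0.6 ]
[[ 0.57532644  0.14607323  0.0355    ]
 [ 0.59675602  0.09480167  0.0355    ]
 [ 0.56267409  0.05091064  0.0355    ]
 [ 0.52859216  0.00701962  0.0355    ]
 [ 0.55002174 -0.04425195  0.0355    ]]
[ 0.56181998  0.05142492 -0.13221009  0.0314137 ]
```

View pics/fit.png

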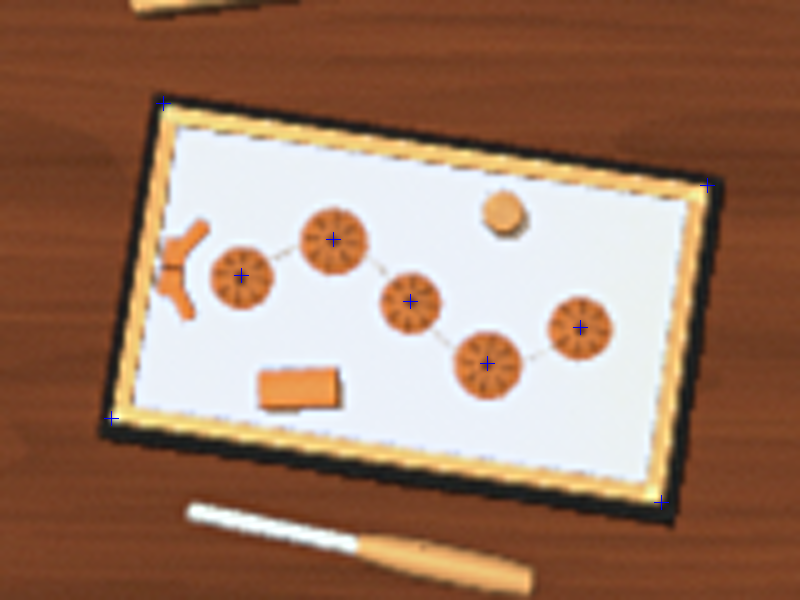

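Emit:
arm_command(
  rows=[
    [0.545,-0.546,0,0,0,0,1],
    [0.545,-0.546,0,0,0,0,1],
    [0.545,-0.546,0,0,0,0,1],
    [0.545,-0.546,0,0,0,0,1],
    [0.545,-0.546,0,0,0,0,1],
    [0.545,-0.546,0,0,0,0,1],
    [0.545,-0.546,0,0,0,0,1],
    [0.545,-0.546,0,0,0,0,1],
    [0.545,-0.546,0,0,0,0,1],
    [0.545,-0.546,0,0,0,0,1],
    [0.545,-0.546,0,0,0,0,1],
    [0.545,-0.546,0,0,0,0,1],
  ],
  grip_force=10,
)

```text
t: 1.2
tool_pos: [0.4931, 0.2278, 0.2351]
orientation: [-0.366, -3.12, 0.002]
force: [0.9, 0.7, -0.8]
opening: 0.0176
```

Emit:
arm_command(
  rows=[
    [0.06,-0.06,-0.02,0,0,0,1],
    [0.102,-0.102,-0.05,0,0,0,1],
    [0.102,-0.102,-0.1,0,0,0,1],
    [0.102,-0.102,-0.14,0,0,0,1],
    [0.102,-0.102,-0.169,0,0,0,1],
    [0.102,-0.102,-0.169,0,0,0,1],
    [0.102,-0.102,-0.169,0,0,0,1],
    [0.102,-0.102,-0.169,0,0,0,1],
    [0.102,-0.102,-0.169,0,0,0,1],
  ],
)

```text
t: 1.95
tool_pos: [0.5766, 0.1472, 0.1035]
orientation: [0.365, 3.116, 0.001]
force: [0.8, -0.3, 1.4]
opening: 0.0004
```

```bash
python3 - <<'E'
from h import *
from plant import robot, read_camera
s=robot.read_state(); print(s["t"],s["tool_pos"],s["orientation"],s["force"],s["opening"])
for n in ("wrist","scene"):
    c=read_camera(n); f=c["frame"][:,:,::-1].copy()
    P=pts(.562,.051,-.132)
    if n=="wrist":
        f=cv2.resize(f,(800,600))
        print(np.round(proj(c,P)*1.5625,0).tolist())
        for p in proj(c,P): cv2.drawMarker(f,tuple(int(v*1.5625) for v in p),(255,0,0),0,14,1)
    else:
        f=cv2.resize(f[120:270,180:380],None,fx=4,fy=4,interpolation=cv2.INTER_CUBIC)
    cv2.imwrite(f"pics/{n}1.png",f)
E
```

```text
1.95 [0.57655834 0.14721444 0.10353505] [3.64667565e-01 3.11561864e+00 8.43194485e-04] [ 0.82873921 -0.27759233  1.41925524] 0.00040350054346104005
[[392.0, 322.0], [304.0, 384.0], [199.0, 341.0], [89.0, 296.0], [10.0, 359.0]]
```

View pics/wrist1.png

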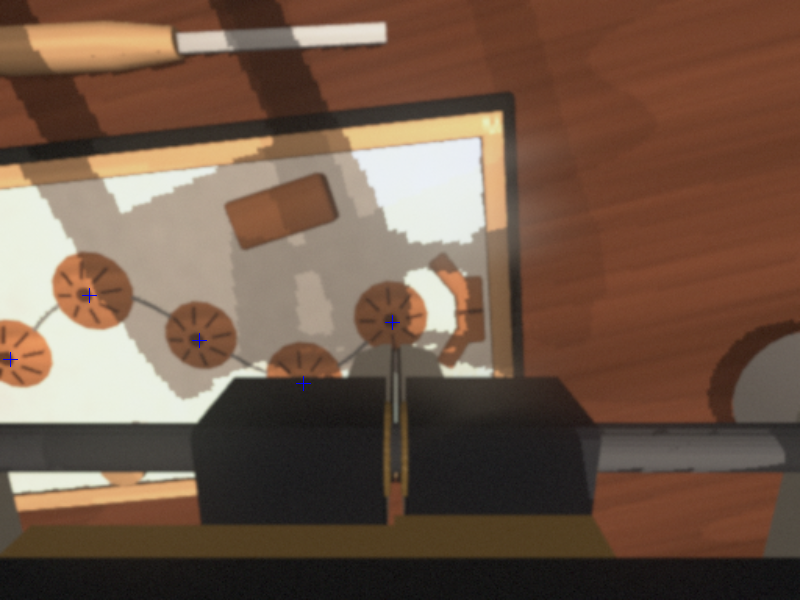

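View pics/scene1.png

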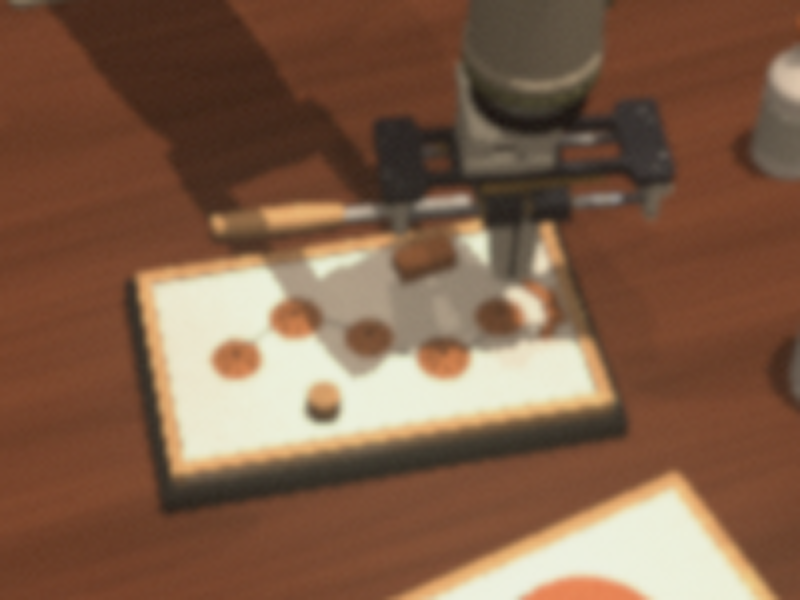

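The wrist view agrees with the fit to about 3 mm: rosette 1 appears at (391,316) and is predicted at (392,322). I'll nudge x to split the difference and come straight down to just above the crown.

Emit:
arm_command(
  rows=[
    [-0.004,-0.001,-0.025,0,0,0,1],
    [-0.004,-0.001,-0.048,0,0,0,1],
    [-0.004,-0.001,-0.05,0,0,0,1],
    [-0.004,-0.001,-0.05,0,0,0,1],
    [-0.004,-0.001,-0.05,0,0,0,1],
    [-0.004,-0.001,-0.05,0,0,0,1],
    [-0.004,-0.001,-0.05,0,0,0,1],
  ],
)

```text
t: 2.63
tool_pos: [0.5743, 0.1466, 0.0649]
orientation: [0.364, 3.113, 0.002]
force: [-0.4, -0.2, -0.3]
opening: 0.0003
```

```bash
cat > s.py <<'E'
from plant import robot
s=robot.read_state(); print(s["t"],s["tool_pos"].round(4),s["force"].round(2),abs(s["dq"]).max().round(3))
E
python3 s.py
```

```text
2.6333 [0.5743 0.1466 0.0649] [-0.38 -0.23 -0.32] 0.006
```

Emit:
arm_command(
  rows=[
    [-0.001,0,-0.004,0,0,0,1],
    [-0.001,0,-0.008,0,0,0,1],
    [-0.001,0,-0.01,0,0,0,1],
    [-0.001,0,-0.012,0,0,0,1],
    [-0.001,0,-0.014,0,0,0,1],
    [-0.001,0,-0.0155,0,0,0,1],
    [-0.001,0,-0.0155,0,0,0,1],
    [-0.001,0,-0.0155,0,0,0,1],
    [-0.001,0,-0.0155,0,0,0,1],
  ],
)

```text
t: 3.38
tool_pos: [0.5735, 0.1466, 0.0525]
orientation: [0.364, 3.113, 0.002]
force: [-1.1, -0.5, 0.5]
opening: 0.0004
```

Emit:
arm_command(
  rows=[
    [0,0,-0.001,0,0,0,1],
    [0,0,-0.002,0,0,0,1],
    [0,0,-0.003,0,0,0,1],
    [0,0,-0.004,0,0,0,1],
    [0,0,-0.004,0,0,0,1],
    [0,0,-0.004,0,0,0,1],
    [0,0,-0.004,0,0,0,1],
  ],
)

```text
t: 3.97
tool_pos: [0.5737, 0.1467, 0.0495]
orientation: [0.364, 3.113, 0.002]
force: [-1.0, 0.1, 3.2]
opening: 0.0001
```

```bash
python3 s.py
```

```text
3.9667 [0.5737 0.1467 0.0495] [-1.01  0.08  3.15] 0.001
```

Emit:
arm_command(
  rows=[
    [0,0,-0.001,0,0,0,1],
    [0,0,-0.002,0,0,0,1],
    [0,0,-0.002,0,0,0,1],
    [0,0,-0.002,0,0,0,1],
    [0,0,-0.002,0,0,0,1],
  ],
)

```text
t: 4.38
tool_pos: [0.5737, 0.1467, 0.0482]
orientation: [0.364, 3.113, 0.002]
force: [-3.1, -0.2, 5.4]
opening: 0.0005
```

Emit:
arm_command(
  rows=[
    [0,0,0.01,0,0,0,1],
    [0,0,0.018,0,0,0,1],
    [0.006,-0.008,0.018,0,0,0,1],
    [0.014,-0.021,0.018,0,0,0,1],
    [0.02,-0.034,0.018,0,0,0,1],
    [0.024,-0.046,0.018,0,0,0,1],
    [0.026,-0.056,0.018,0,0,0,1],
    [0.026,-0.064,0.018,0,0,0,1],
    [0.026,-0.064,0.018,0,0,0,1],
    [0.026,-0.064,0.018,0,0,0,1],
    [0.026,-0.064,0.018,0,0,0,1],
  ],
)

```text
t: 5.3
tool_pos: [0.5943, 0.0956, 0.0624]
orientation: [0.364, 3.113, 0.002]
force: [-0.0, 0.5, -0.2]
opening: 0.0
```

Emit:
arm_command(
  rows=[
    [0,-0.001,-0.004,0,0,0,1],
    [0,-0.001,-0.007,0,0,0,1],
    [0,-0.001,-0.009,0,0,0,1],
    [0,-0.001,-0.011,0,0,0,1],
    [0,-0.001,-0.013,0,0,0,1],
    [0,-0.001,-0.015,0,0,0,1],
    [0,-0.001,-0.0165,0,0,0,1],
    [0,-0.001,-0.0175,0,0,0,1],
    [0,-0.001,-0.0175,0,0,0,1],
    [0,-0.001,-0.0175,0,0,0,1],
    [0,-0.001,-0.0175,0,0,0,1],
    [0,-0.001,-0.0175,0,0,0,1],
  ],
)

```text
t: 6.3
tool_pos: [0.5943, 0.0949, 0.0486]
orientation: [0.364, 3.113, 0.003]
force: [-3.3, 1.9, 5.3]
opening: 0.0004
```

```bash
python3 s.py
```

```text
6.3 [0.5943 0.0949 0.0486] [-3.26  1.93  5.33] 0.003
```

Emit:
arm_command(
  rows=[
    [0,0,0.01,0,0,0,1],
    [0,0,0.018,0,0,0,1],
    [-0.003,-0.008,0.018,0,0,0,1],
    [-0.008,-0.019,0.018,0,0,0,1],
    [-0.014,-0.028,0.018,0,0,0,1],
    [-0.023,-0.038,0.018,0,0,0,1],
    [-0.033,-0.047,0.018,0,0,0,1],
    [-0.042,-0.055,0.018,0,0,0,1],
    [-0.042,-0.055,0.018,0,0,0,1],
    [-0.042,-0.055,0.018,0,0,0,1],
    [-0.042,-0.055,0.018,0,0,0,1],
  ],
)

```text
t: 7.22
tool_pos: [0.5609, 0.0509, 0.0631]
orientation: [0.365, 3.113, 0.003]
force: [0.2, -0.6, 0.1]
opening: 0.0008
```

Emit:
arm_command(
  rows=[
    [0,0,-0.004,0,0,0,1],
    [0,0,-0.008,0,0,0,1],
    [0,0,-0.01,0,0,0,1],
    [0,0,-0.012,0,0,0,1],
    [0,0,-0.014,0,0,0,1],
    [0,0,-0.016,0,0,0,1],
    [0,0,-0.0175,0,0,0,1],
    [0,0,-0.0185,0,0,0,1],
    [0,0,-0.0185,0,0,0,1],
    [0,0,-0.0185,0,0,0,1],
    [0,0,-0.0185,0,0,0,1],
    [0,0,-0.0185,0,0,0,1],
  ],
)

```text
t: 8.22
tool_pos: [0.5609, 0.051, 0.0485]
orientation: [0.365, 3.113, 0.003]
force: [-2.0, 1.4, 4.5]
opening: 0.0004
```

Emit:
arm_command(
  rows=[
    [0,0,0.01,0,0,0,1],
    [0,0,0.018,0,0,0,1],
    [-0.01,-0.008,0.018,0,0,0,1],
    [-0.02,-0.017,0.018,0,0,0,1],
    [-0.029,-0.027,0.018,0,0,0,1],
    [-0.036,-0.037,0.018,0,0,0,1],
    [-0.041,-0.046,0.018,0,0,0,1],
    [-0.043,-0.055,0.018,0,0,0,1],
    [-0.043,-0.055,0.018,0,0,0,1],
    [-0.043,-0.055,0.018,0,0,0,1],
    [-0.043,-0.055,0.018,0,0,0,1],
  ],
)

```text
t: 9.13
tool_pos: [0.5268, 0.007, 0.063]
orientation: [0.365, 3.112, 0.004]
force: [0.5, 0.6, 0.4]
opening: 0.0005
```

Emit:
arm_command(
  rows=[
    [0,0,-0.004,0,0,0,1],
    [0,0,-0.008,0,0,0,1],
    [0,0,-0.01,0,0,0,1],
    [0,0,-0.012,0,0,0,1],
    [0,0,-0.014,0,0,0,1],
    [0,0,-0.016,0,0,0,1],
    [0,0,-0.0175,0,0,0,1],
    [0,0,-0.0185,0,0,0,1],
    [0,0,-0.0185,0,0,0,1],
    [0,0,-0.0185,0,0,0,1],
    [0,0,-0.0185,0,0,0,1],
    [0,0,-0.0185,0,0,0,1],
  ],
)

```text
t: 10.13
tool_pos: [0.5269, 0.0072, 0.0485]
orientation: [0.365, 3.112, 0.004]
force: [-2.3, 2.8, 4.8]
opening: 0.0008
```

Emit:
arm_command(
  rows=[
    [0,0,0.01,0,0,0,1],
    [0,0,0.018,0,0,0,1],
    [0.001,-0.01,0.018,0,0,0,1],
    [0.003,-0.021,0.018,0,0,0,1],
    [0.006,-0.032,0.018,0,0,0,1],
    [0.012,-0.043,0.018,0,0,0,1],
    [0.019,-0.054,0.018,0,0,0,1],
    [0.026,-0.064,0.018,0,0,0,1],
    [0.026,-0.064,0.018,0,0,0,1],
    [0.026,-0.064,0.018,0,0,0,1],
    [0.026,-0.064,0.018,0,0,0,1],
  ],
)

```text
t: 11.05
tool_pos: [0.5475, -0.044, 0.0626]
orientation: [0.366, 3.113, 0.004]
force: [0.2, -0.6, -0.0]
opening: 0.0006
```

Emit:
arm_command(
  rows=[
    [0,0,-0.004,0,0,0,1],
    [0,0,-0.008,0,0,0,1],
    [0,0,-0.01,0,0,0,1],
    [0,0,-0.012,0,0,0,1],
    [0,0,-0.014,0,0,0,1],
    [0,0,-0.016,0,0,0,1],
    [0,0,-0.0175,0,0,0,1],
    [0,0,-0.0185,0,0,0,1],
    [0,0,-0.0185,0,0,0,1],
    [0,0,-0.0185,0,0,0,1],
    [0,0,-0.0185,0,0,0,1],
    [0,0,-0.0185,0,0,0,1],
  ],
)

```text
t: 12.05
tool_pos: [0.5474, -0.0438, 0.0481]
orientation: [0.366, 3.113, 0.005]
force: [-3.1, 2.2, 5.7]
opening: 0.0008
```

Emit:
arm_command(
  rows=[
    [0,0,0.01,0,0,0,1],
    [0,0,0.03,0,0,0,1],
    [0,0,0.07,0,0,0,1],
    [0,0,0.12,0,0,0,1],
    [0,0,0.17,0,0,0,1],
    [-0.05,0,0.21,0,0,0,1],
    [-0.1,0,0.21,0,0,0,1],
    [-0.12,0,0.21,0,0,0,1],
    [-0.12,0,0.21,0,0,0,1],
    [-0.12,0,0.21,0,0,0,1],
  ],
)

```text
t: 12.88
tool_pos: [0.4513, -0.044, 0.217]
orientation: [0.366, 3.11, 0.004]
force: [0.2, 0.3, -0.6]
opening: 0.0002
```

```bash
python3 - <<'E'
from h import *
from plant import robot, read_camera
s=robot.read_state(); print(s["t"],s["tool_pos"],s["force"])
for n,b in (("wrist",None),("scene",(120,270,180,380))):
    c=read_camera(n); f=c["frame"][:,:,::-1]
    f=cv2.resize(f,(800,600)) if b is None else cv2.resize(f[b[0]:b[1],b[2]:b[3]],None,fx=4,fy=4,interpolation=cv2.INTER_CUBIC)
    cv2.imwrite(f"pics/{n}2.png",f)
E
```

```text
12.8833 [ 0.45133806 -0.04399754  0.21702711] [ 0.24411393  0.33605573 -0.56635905]
```

View pics/wrist2.png

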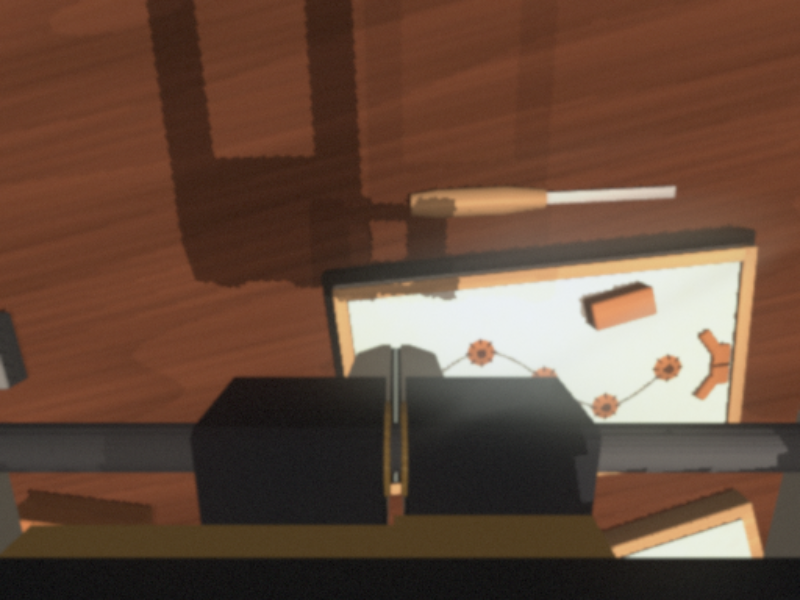

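View pics/scene2.png

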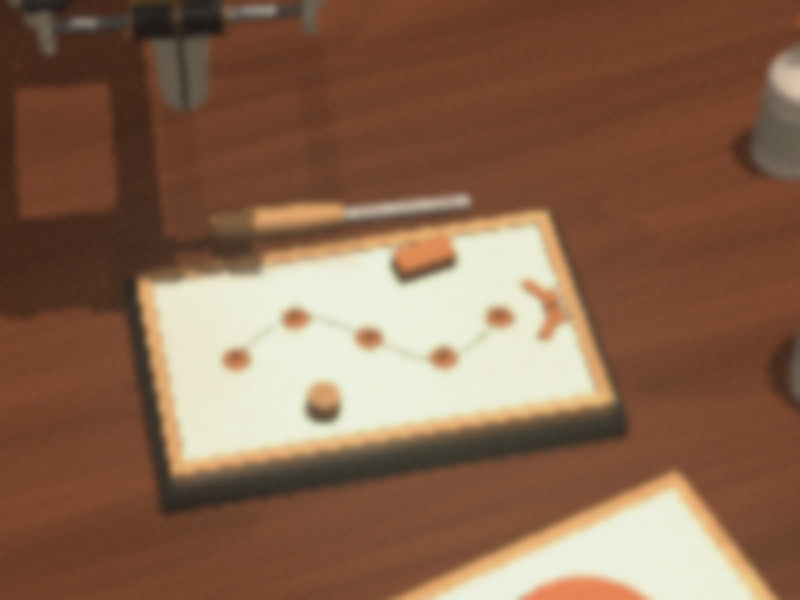

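In the scene view all five rosettes have shrunk to equally small discs, from (499,317) to (236,359). The plug, offcut and gouge are where they were. I'll check the disc sizes, then hand in.

```bash
python3 - <<'E'
from h import *
from plant import read_camera,ticket
for n in ("scene","top"):
    c=read_camera(n); hsv=cv2.cvtColor(c["frame"],cv2.COLOR_RGB2HSV)
    k,lab,st,cen=cv2.connectedComponentsWithStats((hsv[...,1]>75).astype(np.uint8))
    for p in proj(c,pts(.5625,.051,-.132,z=.035)):
        i=np.linalg.norm(cen-p,axis=1).argmin(); print(n,p.round(1),cen[i].round(1),st[i,4],st[i,2:4])
print(ticket.close_job())
E
```

```text
scene [304.4 198.4] [304.4 199. ] 27 [7 5]
scene [290.3 208.7] [290.5 209. ] 26 [6 5]
scene [271.6 203.7] [271.7 204.1] 28 [7 5]
scene [253.2 198.7] [253.5 199.2] 24 [6 5]
scene [238.3 209. ] [238.8 209.5] 32 [7 6]
top [197.7 174.8] [197.9 175.2] 40 [7 7]
top [216.2 167.5] [216.3 168. ] 39 [7 7]
top [231.6 179.9] [231.8 180.4] 39 [7 7]
top [247.  192.3] [241.7 190. ] 3 [2 3]
top [265.5 185. ] [260.2 188.3] 303 [39 24]
the job is handed in; nothing more can be done
None
```

I pressed all five rosettes home in order, starting at the one beside the leaf, and handed the job in with the arm clear of everything. The closed fingertips followed the curve just above the line. They lifted clear between rosettes and came straight down on each crown. It took about 13 s of the 42 s allowed.

- **Force:** each press ended at about 4.5–5.7 N with the fingertip at nearly the same height. That means the rosette was on its stop and the panel was sinking about 3 mm into the foam.
- **Sideways force:** I also saw 2–4 N sideways while pressing.
- **Pictures:** in the last scene view all five rosettes had shrunk to equally small discs (24–32 pixels, from 85–109 before).
- **Top view:** this check only worked for rosettes 1–3 (39–40 pixels each). The disc finder gave no valid reading for 4 and 5, so those two rest on the scene view and the press force.
- **Loose things:** by eye, the plug, offcut and gouge had not moved. I did not measure the block, glue, mug or stone afterwards, but the arm's path kept clear of them.

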